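# Ease the spirit level out of the part-closed carton and hold it over the inspection tray

### The job

The spirit level in the opened carton lies partly under the taped-down end flap, and the mouth is shorter than the level: tilt it, visible end up, and draw it out slantwise through the mouth. Then hold it level, vial upwards, about 15 cm above the middle of the white tray and lengthwise along it, ready to be photographed, and finish while still holding it there, the level touching nothing but the gripper. Leave the packets in the carton and the carton, the tray and everything else on the table where they are.

Things in the scene. Friction and masses are not known exactly. Their poses are not given: they have to be found in the camera images.
- level: spirit level: straight aluminium bar, black end caps, green vial in its top face; 20 mm wide (x), 250 long (y), 24 high (z), 0.13-0.25 kg, balanced at mid-length. Origin: centre of underside, z up. Lies flat on the carton floor about along the carton's y; the -y part shows in the mouth, the last 85-110 mm at +y lie under the closed flap.
- level_mid (a point): centre of the spirit level's body
- level_front (a point): centre of the level's end face at its -y end, the end in view in the mouth (axes as the level's)
- level_back (a point): centre of the level's end face at its +y end, at first under the closed flap
- carton: loose cardboard carton, 1.6 kg, 240 (x) by 305 (y) by 82 mm to the rim; walls, floor 5 mm. Origin: centre of underside, z up. A stiff taped-down flap (4 mm, on the rim) covers the +y end from y = +27.5 mm; the rest, y -147.5 to +27.5, x -115 to +115 mm, is the open mouth. Other flaps hang outside the -y wall and both x walls, 5 mm out.
- flap_edge (a point): middle of the free edge of the carton's closed flap, on its underside: 27.5 mm towards +y from the carton's centre, 82 mm above the table
- tray: empty white plastic tray, loose, 0.7 kg, 216 mm (x) by 336 mm (y) over its rim, 32 mm high, floor 5 mm thick. Origin: centre of its underside, z up, long axis y. Carton and tray stand side by side; which is on the left varies.
- packet_a: small cardboard packet, 34 by 62 by 40 mm high, 60 g, standing in the carton by a long wall (centre about 94 mm from the carton's centre line). Origin: centre of its underside.
- packet_b: small cardboard packet, 34 by 62 by 40 mm high, 60 g, standing in the carton by a long wall (centre about 94 mm from the carton's centre line). Origin: centre of its underside.
- packet_c: small cardboard packet, 34 by 62 by 40 mm high, 60 g, standing in the carton by a long wall (centre about 94 mm from the carton's centre line). Origin: centre of its underside.
- mug: white mug, 80 mm across, 90 mm high, at the right side of the table. Origin: centre of its underside.
- tape_roll: roll of packing tape lying flat, 90 mm across, 48 mm high, near the robot on the left. Origin: centre of its underside.
- stamp: rubber stamp with wooden handle, 36 mm across, 76 mm high, standing near the robot on the right. Origin: centre of its underside.
- glue_jar: closed jar, 60 mm across, 80 mm high, near the robot on the right. Origin: centre of its underside.
Mind the look-alikes: they are no part of the job. Leave any orange look-alike of the packet_a alone. What is shaped like the packet_b but turquoise is not meant.

How it is judged (in metres and radians):
On the way, in this order (a step that is already met when the one before it is completed fails the run):
1. the level slants through the mouth: its visible end is up above the rim while its other end is still under the closed flap (z of level_front in the frame of carton above 0.098 m and z of level_back in the frame of carton below 0.08 m and y of level_back in the frame of carton above 0.0275 m), for 0.1 s.
2. the whole level is out, above the rim, in the gripper (z of each of level_front, level_back in the frame of carton above 0.095 m and contact force between the fingers and level above 1 N), for 0.1 s.
At the end, for the whole second after the job is handed in: The gripper still holds the level, at rest: middle 90-270 mm above the table, within 60 mm of the tray centre in plan, within 15 deg of its long axis, 11 deg of horizontal, vial up; touching neither tray nor carton. Packets in the carton; all else within 40 mm of its start (contact force between the fingers and level above 1 N and contact force between level and tray below 0.05 N and contact force between level and carton below 0.05 N and z of level_mid in the frame of tray between 0.09 and 0.27 m and horizontal distance between level_mid and tray below 0.06 m and angle between the y axis of level and the y axis of tray, either way round below 0.26 rad and angle between level's own y axis and vertical between 1.37 and 1.77 rad and angle between level's own z axis and vertical below 0.26 rad and linear speed of level below 0.03 m/s and angular speed of level below 0.2 rad/s and distance of each of mug, tape_roll, stamp, glue_jar, carton, tray from where it was at the start of the episode below 0.04 m and z of each of packet_a, packet_b, packet_c in the frame of carton below 0.06 m and horizontal distance between each of packet_a, packet_b, packet_c and carton below 0.19 m); the arm keeps its last pose, push and grip.
It fails at once if the carton is shoved, lifted or tipped (distance of carton from where it was at the start of the episode above 0.04 m or angle between carton's own z axis and vertical above 0.15 rad).
It fails at once if the tray or another thing on the table is knocked out of place (distance of any of mug, tape_roll, stamp, glue_jar, tray from where it was at the start of the episode above 0.04 m).
It also fails if it takes over 45 s, if anything falls off the work surface, if the arm or the gripper's body presses on something with over 40 N, if the wrist force passes 120 N, or if a joint passes its speed limit or range.

### The arm

A 6-joint arm with a two-finger parallel gripper is mounted at the origin on the work surface. World frame = base frame: x ahead of the robot, y to its left, z up, the work surface at z = 0. Lengths are in mm, angles in rad, forces in N, time in s.
With the tool pointing down it reaches from about 350 to 975 mm from the base axis. Payload 7.1 kg.
Tool frame: the origin (TCP) lies at the very end of the fingers, on their centre line; the grasp point (between the pads) lies 19 mm behind it (ctrl.pinch_z is the z of the grasp point in the tool frame, in mm); z points along the fingers, y is the direction in which the jaws open and shut (so a half turn about z gives the same grasp; the last joint's range is limited). The gripper opens to 88 mm and grips with 3 to 60 N. Pads are 20 mm wide; open, the fingers measure 115 mm over their backs; the gripper's body (75 mm by 178 mm) begins 61 mm behind the grasp point.
Start: joints at [-0.019, 0.423, 1.63, -0, 1.089, -0.019], TCP at [624.984, 0.026, 222.675] pointing down, gripper open.
Joint ranges: [-3, 3], [-0.9, 2.11], [0.09, 2.58], [-1.31, 4.45], [0.11, 2.69], [-2.54, 2.54]. Speed limits (rad/s): [2.39, 2.39, 3.01, 3.14, 3.14, 3.14].

### API

Orientations are given as a rotation vector (axis times angle).
In Python, from workcell import get_obs, optics, ctrl gives the robot as it stands.
- The arm moves only by the shell command python3 -m jog 'ROWS'. ROWS is a JSON object of lists of equal length, an entry for each row: "delta_rot": the turn, a rotation vector about the tool's x, y, z in rad, a list of three; "translation": the shift along the tool's x, y, z in mm, a list of three; "hand": the opening, from -1 (shut) to 1 (fully open). In form: {"delta_rot": [[rx, ry, rz], ...], "translation": [[x, y, z], ...], "hand": [hand, ...]}. A call has 1 to 5 rows; each row is the pose to reach, as a shift and turn from the pose commanded when the call began, along the tool's axes at that moment; what a row does not reach only later rows make up. A row lasts 1/10 s, in which the tool goes at most 50 mm and 8.59 degrees, less where a joint would pass 70% of its speed; a pose out of reach is approached as far as the arm can. A call with a gripper value outside its range is refused whole. The fingers move at their own pace and stop on an object; the grip force is fixed at half the most. Time passes only in rows, so rows that repeat a pose let the fingers close. It gives the time, the measured TCP pose, the force and the opening at its end, in the units of the state.
- get_obs(): the state, without advancing time (a new reading comes with each control period).
- optics.get_image(name): name is "scene" or "side" or "wrist"; returns the picture (420x560x3 uint8, red, green, blue); there is no depth.
- optics.calibration(name): a dict with "intrinsics" (3x3 intrinsics, pixels), "cam_to_world" (4x4, takes a point from camera to world coordinates). Camera axes: x right, y up, looking along -z (the intrinsics and any distortion apply to the point x, -y, -z); pixel columns grow to the right and rows downward; lengths in mm; the calibration is good to about 2 mm. A picture is of the moment at which its call begins: read the wrist's pose just before it. calibration takes no time and is no camera call; for the wrist camera it gives the pose at the moment of the call.
- ctrl.close_job(): hands the job in, once; it reports no verdict.
The state is a dict: "t": time; "qpos": joint angles; "qvel": joint speeds; "joint_torque": joint torques, N m; "ee_pos": TCP position; "orientation": TCP orientation; "ft_force": force on the tool from outside, world axes, zero at the start; "moment": the same for the moment, N m; "width": finger opening in mm.
Only numpy, scipy, OpenCV 4.12 (cv2) and the standard library are available. Lean on these libraries where they do the work, as an engineer would, in place of code of your own. Each camera call takes 0.05 s, during which the arm holds its last target. There are 200 camera calls.

## Working session

There is one attempt and no reset: what is moved stays moved. The work goes in short steps, Python scripts to look and compute and a shell command to move; the robot and the scene stay as the last step left them, time stands still between calls to the robot, and variables do not carry over. Pictures are saved under pics/ and viewed, about 8 in all and at most 12, crops included, and the job is handed in when it is done.

```bash
mkdir -p pics; ls; python3 - <<'E'
from workcell import get_obs, optics, ctrl
import cv2
o=get_obs();print(o, ctrl.pinch_z)
for n in("scene","side"):
    im=optics.get_image(n);cv2.imwrite(f"pics/{n}0.png",im[:,:,::-1]);c=optics.calibration(n);print(n,c)
E
```

```text
pics
{'t': 0.0, 'qpos': array([-1.90206182e-02,  4.23866449e-01,  1.63066824e+00, -4.84282652e-06,
        1.08861189e+00, -1.89769734e-02]), 'qvel': array([-2.98112375e-04, -6.41102179e-05, -2.26965706e-04, -3.77222401e-04,
       -2.71753383e-04,  1.50159202e-03]), 'joint_torque': array([ 1.28069914e-03, -5.44622147e+01, -2.73670936e+01,  6.42951974e-02,
        2.27214623e-02, -1.51321510e-04]), 'ee_pos': array([6.24447510e+02, 2.20138579e-02, 2.21894265e+02]), 'orientation': array([-2.22069763e+00, -2.22060570e+00,  1.69712358e-03]), 'ft_force': array([-0.08657476, -0.49813079, -0.24177179]), 'moment': array([-0.01620222, -0.00847718,  0.00145135]), 'width': 87.86899955231189} -18.700000000000003
scene {'intrinsics': array([[457.65143755,   0.        , 277.89699352],
       [  0.        , 457.65143755, 217.66726251],
       [  0.        ,   0.        ,   1.        ]]), 'cam_to_world': array([[ 1.57234312e-02, -7.55110948e-01,  6.55408445e-01,
         1.43905446e+03],
       [ 9.99875526e-01,  1.10179677e-02, -1.12932417e-02,
        -6.37923430e+01],
       [ 1.30638137e-03,  6.55504432e-01,  7.55190197e-01,
         1.16578985e+03],
       [ 0.00000000e+00,  0.00000000e+00,  0.00000000e+00,
         1.00000000e+00]])}
side {'intrinsics': array([[496.429777  ,   0.        , 280.54946281],
       [  0.        , 496.429777  , 210.6261611 ],
       [  0.        ,   0.        ,   1.        ]]), 'cam_to_world': array([[ 7.52915458e-01,  4.36769639e-01, -4.92291169e-01,
        -2.37693097e+02],
       [-6.58101161e-01,  5.04901914e-01, -5.58548940e-01,
        -8.83831327e+02],
       [ 4.60153509e-03,  7.44517522e-01,  6.67587062e-01,
         1.09047822e+03],
       [ 0.00000000e+00,  0.00000000e+00,  0.00000000e+00,
         1.00000000e+00]])}
```

```bash
python3 - <<'E'
import cv2
for n in("scene","side"):
    im=cv2.imread(f"pics/{n}0.png");cv2.imwrite(f"pics/{n}0b.png",cv2.resize(im,(800,600),interpolation=cv2.INTER_CUBIC))
E
```

```text
(no output)
```

View pics/scene0b.png

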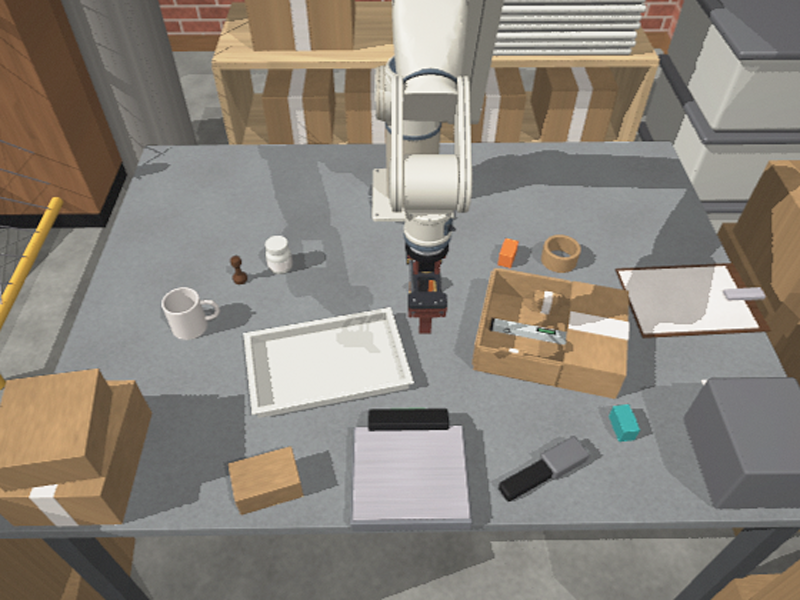

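View pics/side0b.png

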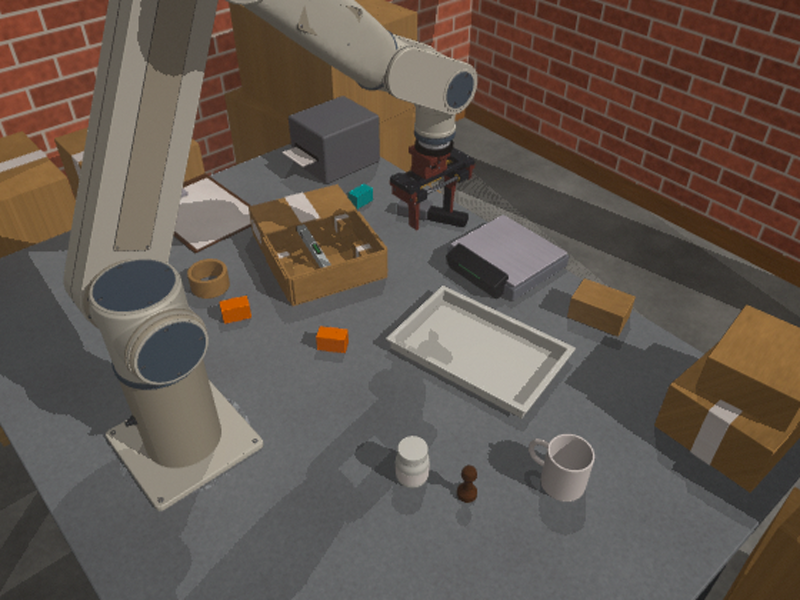

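The carton is on the robot's left with its flap towards world +y: rim from (490,270) to (630,395) in scene, level from (490,325) to (565,340). The tray, from (243,310) to (412,412), lies along y. I'll zoom in on the carton in both views.

```bash
python3 - <<'E'
import cv2,numpy as np
a=cv2.imread("pics/scene0.png")[180:285,325:450];b=cv2.imread("pics/side0.png")[125:215,165:280]
a=cv2.resize(a,None,fx=4.8,fy=4.8,interpolation=cv2.INTER_CUBIC)
cv2.imwrite("pics/crop_a.png",a)
b=cv2.resize(b,None,fx=6,fy=6,interpolation=cv2.INTER_CUBIC);cv2.imwrite("pics/crop_b.png",b);print(a.shape,b.shape)
E
```

```text
(504, 600, 3) (540, 690, 3)
```

View pics/crop_a.png

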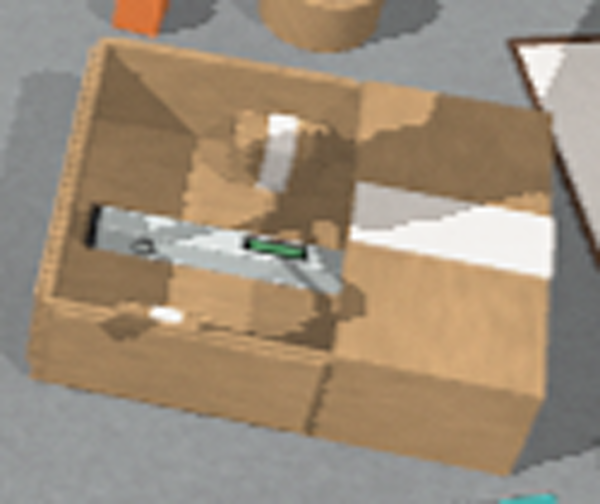

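View pics/crop_b.png

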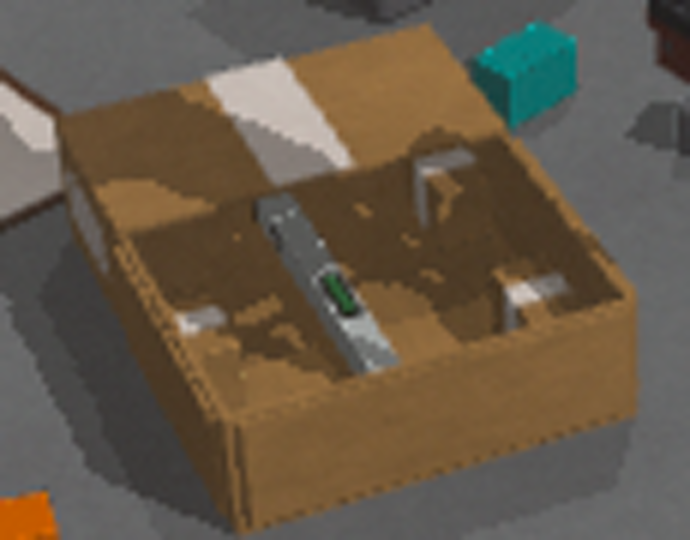

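Scene crop: the level's black end cap is around (95,225), the vial around (275,247), and the bar goes under the flap edge around (345,265). Packets: one by the robot-side wall near the flap, two by the far wall. The side crop agrees.

```bash
cat > h.py <<'E'
import numpy as np
from workcell import optics
def ray(n,u,v,z):
    c=optics.calibration(n);K=c["intrinsics"];T=c["cam_to_world"]
    d=T[:3,:3]@np.array([(u-K[0,2])/K[0,0],-(v-K[1,2])/K[1,1],-1]);p=T[:3,3]
    return p+d*(z-p[2])/d[2]
A=lambda x,y,z:ray("scene",325+(x+.5)/4.8-.5,180+(y+.5)/4.8-.5,z)
B=lambda x,y,z:ray("side",165+(x+.5)/6-.5,125+(y+.5)/6-.5,z)
def S(x,y,z):return ray("scene",x*.7,y*.7,z)
def D(x,y,z):return ray("side",x*.7,y*.7,z)
E
python3 - <<'E'
from h import *
np.set_printoptions(precision=1,suppress=True)
for k,p in dict(TL=A(97,40,82),BL=A(37,300,82),TR=A(552,115,86),BR=A(545,397,86),fe1=A(360,85,86),fe2=A(332,355,86),
 endT=A(97,205,29),endB=A(92,247,29),vial=A(275,247,29),fT=A(343,248,29),fB=A(338,292,29)).items():print("A",k,p)
for k,p in dict(nearL=B(235,418,82),nearR=B(635,293,82),fR=B(430,25,86),fL=B(62,118,86),fe1=B(120,237,86),fe2=B(500,137,86),vial=B(340,293,29),far=B(275,200,29)).items():print("B",k,p)
for k,p in dict(a=S(243,334,32),b=S(393,310,32),c=S(412,385,32),d=S(252,412,32)).items():print("tray S",k,p)
for k,p in dict(a=D(388,340,32),b=D(445,289,32),c=D(574,347,32),d=D(520,410,32)).items():print("tray D",k,p)
E
```

```text
A TL [370.9 176.9  82. ]
A BL [597.8 114.   82. ]
A TR [449.5 472.7  86. ]
A BR [679.  411.5  86. ]
A fe1 [420.1 349.4  86. ]
A fe2 [646.  289.2  86. ]
A endT [475.7 171.1  29. ]
A endB [512.5 163.6  29. ]
A vial [514.2 286.   29. ]
A fT [515.8 331.3  29. ]
A fB [553.  321.1  29. ]
B nearL [373.6 176.8  82. ]
B nearR [602.3 121.3  82. ]
B fR [678.2 406.9  86. ]
B fL [451.6 468.5  86. ]
B fe1 [412.8 346.2  86. ]
B fe2 [635.9 283.7  86. ]
B vial [516.5 286.3  29. ]
B far [541.1 386.5  29. ]
tray S a [ 518.  -390.9   32. ]
tray S b [452. -56.  32.]
tray S c [660.5 -18.7  32. ]
tray S d [ 721.6 -344.5   32. ]
tray D a [441.3 -73.5  32. ]
tray D b [645.8 -33.6  32. ]
tray D c [ 721.5 -343.4   32. ]
tray D d [ 509.6 -382.3   32. ]
```

Both cameras agree: carton centre ≈ (525,294) with yaw ≈ -14.8°, and level mid ≈ (515,286) with yaw ≈ -14°. That puts 87 mm of the level under the flap, which fits the spec. I'll move above the grasp point, 30 mm in front of the level's middle.

```bash
python3 -m jog '{"delta_rot":[[0,0,0.244],[0,0,0.244],[0,0,0.244],[0,0,0.244],[0,0,0.244]],"translation":[[50,-23,0],[100,-46,0],[150,-69,0],[200,-92,0],[245,-112,0]],"hand":[1,1,1,1,1]}'; python3 -m jog '{"delta_rot":[[0,0,0],[0,0,0],[0,0,0],[0,0,0]],"translation":[[0,0,0],[0,0,0],[0,0,0],[0,0,0]],"hand":[1,1,1,1]}'
python3 - <<'E'
from workcell import get_obs, optics
import cv2
from scipy.spatial.transform import Rotation as R
o=get_obs();print(o["t"],o["ee_pos"],R.from_rotvec(o["orientation"]).as_matrix().round(3));c=optics.calibration("wrist");print(c)
cv2.imwrite("pics/w1.png",optics.get_image("wrist")[:,:,::-1])
E
```

```text
t: 0.6
ee_pos: [520.0, 227.9, 222.4]
orientation: [-2.475, -1.934, 0.001]
ft_force: [1.1, 0.7, -0.3]
width: 87.7
t: 1.0
ee_pos: [521.9, 225.1, 222.5]
orientation: [2.477, 1.932, -0.0]
ft_force: [0.5, -1.1, -0.0]
width: 88.0
1.0 [521.92689428 225.12858632 222.53841426] [[ 0.243  0.97  -0.   ]
 [ 0.97  -0.243 -0.   ]
 [-0.    -0.    -1.   ]]
{'intrinsics': array([[291.91318285,   0.        , 280.92589294],
       [  0.        , 291.91318285, 208.52593694],
       [  0.        ,   0.        ,   1.        ]]), 'cam_to_world': array([[ 9.69900228e-01,  2.32130110e-01,  7.35469941e-02,
         5.41287169e+02],
       [-2.43502259e-01,  9.25153230e-01,  2.91201221e-01,
         3.06736166e+02],
       [-4.45667446e-04, -3.00344990e-01,  9.53830534e-01,
         3.85075416e+02],
       [ 0.00000000e+00,  0.00000000e+00,  0.00000000e+00,
         1.00000000e+00]])}
```

View pics/w1.png

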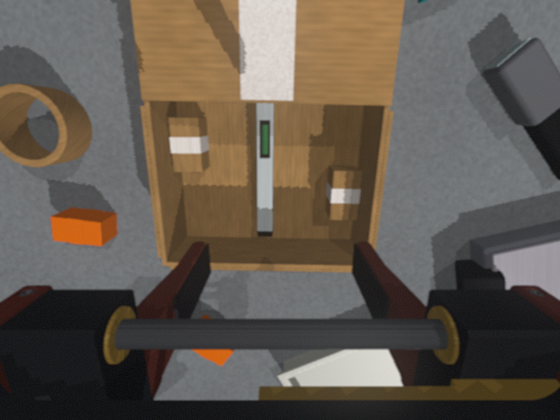

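The wrist view shows the level lined up with the tool: front cap end at (264,235), vial at (264,139), flap edge around row 103. Both finger paths beside the bar are free.

```bash
python3 - <<'E'
from h import *
np.set_printoptions(precision=1,suppress=True)
f=ray("wrist",264.5,234,29);v=ray("wrist",264.5,139,29);e=ray("wrist",264,103,29)
p=np.array([521.9,225.1,222.5]);d=(v-f)/np.linalg.norm(v-f)
print(f,v,np.linalg.norm(v-f),np.degrees(np.arctan2(-d[0],d[1])))
g=v-30*d;w=g-p;print("target",g,"tool dx,dy",w@[.243,.97,0],w@[.97,-.243,0])
print([ray("wrist",u,q,82) for u,q in((152,103),(388,103),(166,268),(373,268))])
E
```

```text
[484.3 169.2  29. ] [516.  286.9  29. ] 121.85856092366213 -15.073045479491501
target [508.2 257.9  29. ] tool dx,dy 28.506257158994867 -21.241371291696964
[array([422.1, 349.8,  82. ]), array([645.8, 293.6,  82. ]), array([370.6, 176.4,  82. ]), array([604.1, 117.8,  82. ])]
```

```bash
python3 -m jog '{"delta_rot":[[0,0,0.01],[0,0,0.01],[0,0,0.01],[0,0,0.01],[0,0,0.01]],"translation":[[28.5,-21,0],[28.5,-21,35],[28.5,-21,70],[28.5,-21,100],[28.5,-21,130]],"hand":[1,1,1,1,1]}'; python3 -m jog '{"delta_rot":[[0,0,0],[0,0,0],[0,0,0]],"translation":[[0,0,0],[0,0,0],[0,0,0]],"hand":[1,1,1]}'
python3 - <<'E'
from workcell import get_obs, optics
import cv2
from h import *
from scipy.spatial.transform import Rotation as R
o=get_obs();M=R.from_rotvec(o["orientation"]).as_matrix();print(o["t"],o["ee_pos"],M.round(3))
w=np.array([508.2,257.9,9])-o["ee_pos"];print(M.T@w)
cv2.imwrite("pics/w2.png",optics.get_image("wrist")[:,:,::-1])
E
```

```text
t: 1.55
ee_pos: [508.4, 258.1, 91.5]
orientation: [2.487, 1.92, 0.0]
ft_force: [0.1, -1.0, -0.1]
width: 88.0
t: 1.85
ee_pos: [509.2, 259.2, 94.3]
orientation: [2.485, 1.921, 0.004]
ft_force: [-0.4, -0.1, 0.5]
width: 87.5
1.85 [509.19169483 259.24756873  94.25409385] [[ 0.252  0.968  0.002]
 [ 0.968 -0.252  0.001]
 [ 0.002  0.002 -1.   ]]
[-1.69112317 -0.78220773 85.25015057]
```

View pics/w2.png

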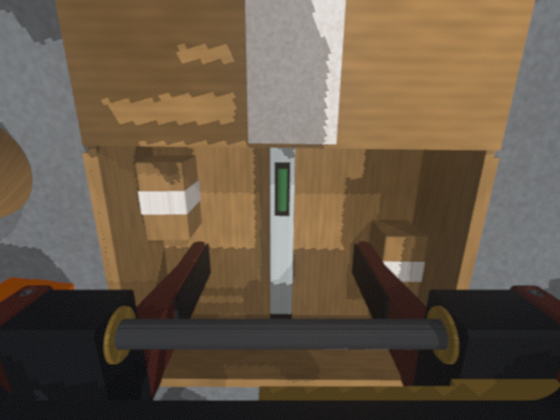

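The level at column 282 is centred between the fingers (200 and 358), so I descend and close.

```bash
python3 -m jog '{"delta_rot":[[0,0,0],[0,0,0],[0,0,0],[0,0,0],[0,0,0]],"translation":[[0,0,25],[0,0,50],[0,0,70],[0,0,79],[0,0,84]],"hand":[1,1,1,1,1]}'; python3 -m jog '{"delta_rot":[[0,0,0],[0,0,0],[0,0,0]],"translation":[[0,0,0],[0,0,0],[0,0,0]],"hand":[1,1,1]}'
```

```text
t: 2.4
ee_pos: [508.3, 259.3, 9.0]
orientation: [2.485, 1.922, 0.001]
ft_force: [-0.5, -0.2, -0.5]
width: 87.9
t: 2.7
ee_pos: [508.5, 259.5, 9.6]
orientation: [2.485, 1.922, 0.002]
ft_force: [-0.6, -0.3, -0.2]
width: 87.7
```

```bash
python3 -m jog '{"delta_rot":[[0,0,0],[0,0,0],[0,0,0],[0,0,0],[0,0,0]],"translation":[[0,0,0],[0,0,0],[0,0,0],[0,0,0],[0,0,0]],"hand":[0.2,-0.2,-0.4,-0.5,-0.6]}'; python3 -m jog '{"delta_rot":[[0,0,0],[0,0,0],[0,0,0],[0,0,0],[0,0,0]],"translation":[[0,0,0],[0,0,0],[0,0,0],[0,0,0],[0,0,0]],"hand":[-1,-1,-1,-1,-1]}'
```

```text
t: 3.2
ee_pos: [507.8, 259.1, 8.7]
orientation: [2.485, 1.922, -0.0]
ft_force: [-0.6, -0.3, 0.6]
width: 51.1
t: 3.7
ee_pos: [507.9, 259.2, 8.7]
orientation: [2.485, 1.922, 0.0]
ft_force: [0.8, 0.5, -0.5]
width: 20.0
```

Gripped at 20.0 mm. Now I lift 4 mm and tilt about the back end in two 12° stages.

```bash
python3 -m jog '{"delta_rot":[[0,-0.042,0],[0,-0.084,0],[0,-0.126,0],[0,-0.168,0],[0,-0.209,0]],"translation":[[0.3,0,-8.5],[0.9,0,-17],[1.7,0,-23.4],[2.8,0,-29.8],[4.2,0,-36.1]],"hand":[-1,-1,-1,-1,-1]}'; python3 -m jog '{"delta_rot":[[0,-0.042,0],[0,-0.084,0],[0,-0.126,0],[0,-0.168,0],[0,-0.209,0]],"translation":[[0.3,0,-6.5],[0.9,0,-13],[1.7,0,-19.4],[2.8,0,-25.8],[4.2,0,-32.1]],"hand":[-1,-1,-1,-1,-1]}';  python3 -m jog '{"delta_rot":[[0,0,0],[0,0,0],[0,0,0]],"translation":[[0,0,0],[0,0,0],[0,0,0]],"hand":[-1,-1,-1]}'
python3 - <<'E'
from workcell import get_obs, optics
import cv2
from h import *
from scipy.spatial.transform import Rotation as R
o=get_obs();M=R.from_rotvec(o["orientation"]).as_matrix();p=o["ee_pos"];print(o["t"],p,M.round(3))
C=np.array([525,294,0]);uy=np.array([.256,.967,0])
for n,x in(("front",-95),("back",155)):
    q=p+M@[x,0,-8];print(n,"y'",(q-C)@uy,"z",q[2])
a=optics.get_image("scene")[150:290,310:460,::-1];b=optics.get_image("side")[90:230,140:290,::-1]
cv2.imwrite("pics/t1.png",cv2.resize(np.hstack([a,b]),None,fx=2.6,fy=2.6,interpolation=cv2.INTER_CUBIC))
E
```

```text
t: 4.2
ee_pos: [508.6, 263.1, 44.9]
orientation: [2.375, 1.837, -0.252]
ft_force: [-1.0, 0.2, -2.2]
width: 19.7
t: 4.7
ee_pos: [511.3, 273.7, 75.3]
orientation: [2.251, 1.741, -0.48]
ft_force: [0.2, 0.4, -2.7]
width: 19.3
t: 5.0
ee_pos: [511.1, 273.1, 74.9]
orientation: [2.253, 1.742, -0.478]
ft_force: [0.2, 0.3, -2.1]
width: 20.0
5.0 [511.14381976 273.08456647  74.88725174] [[ 0.23   0.968 -0.103]
 [ 0.885 -0.252 -0.393]
 [-0.406 -0.001 -0.914]]
front y' -107.37067897014649 z 120.76237228033378
back y' 121.17344518883385 z 19.278397095131268
```

View pics/t1.png

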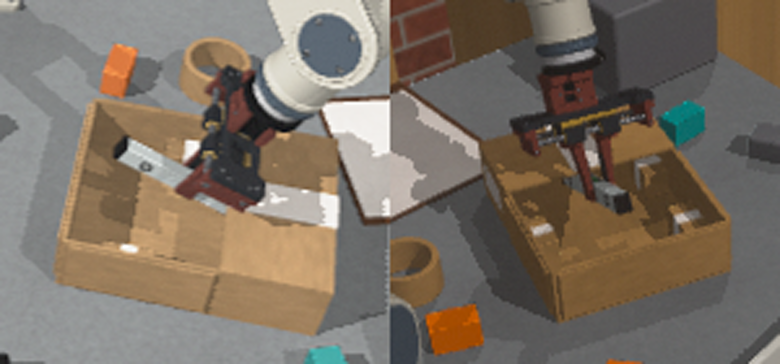

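Both views show the level slanting: front cap up above the rim, back still under the flap. The computed ends are front z 121, and back z 19 at y' 121. Next I draw it out along its axis, then lift.

```bash
python3 -m jog '{"delta_rot":[[0,0,0],[0,0,0],[0,0,0],[0,0,0],[0,0,0]],"translation":[[-12,0,0],[-30,0,0],[-50,0,0],[-70,0,0],[-90,0,0]],"hand":[-1,-1,-1,-1,-1]}'; python3 -m jog '{"delta_rot":[[0,0,0],[0,0,0],[0,0,0],[0,0,0],[0,0,0]],"translation":[[-20,0,0],[-35,0,0],[-45,0,0],[-45,0,0],[-45,0,0]],"hand":[-1,-1,-1,-1,-1]}'; python3 -m jog '{"delta_rot":[[0,0,0],[0,0,0],[0,0,0],[0,0,0],[0,0,0]],"translation":[[-6,0,-13],[-14,0,-32],[-24,0,-54],[-34,0,-76],[-40,0,-90]],"hand":[-1,-1,-1,-1,-1]}';python3 -m jog '{"delta_rot":[[0,0,0],[0,0,0],[0,0,0]],"translation":[[0,0,0],[0,0,0],[0,0,0]],"hand":[-1,-1,-1]}'
cat > s.py <<'E'
from workcell import get_obs, optics
import sys
from h import *
from scipy.spatial.transform import Rotation as R
o=get_obs();M=R.from_rotvec(o["orientation"]).as_matrix();p=o["ee_pos"];print(o["t"],p,M.round(3),o["width"],o["qpos"].round(2))
C=np.array([525,294,0]);uy=np.array([.256,.967,0])
for n,x in(("front",-95),("mid",30),("back",155)):
    q=p+M@[x,0,-8];print(n,q,"y'",(q-C)@uy)
E
python3 s.py
```

```text
t: 5.6
ee_pos: [490.4, 192.1, 112.8]
orientation: [2.252, 1.742, -0.478]
ft_force: [-0.1, 0.1, -2.2]
width: 19.5
t: 6.1
ee_pos: [480.9, 154.4, 130.2]
orientation: [2.253, 1.742, -0.477]
ft_force: [0.2, 0.7, -2.2]
width: 19.8
t: 6.6
ee_pos: [481.3, 155.1, 230.8]
orientation: [2.252, 1.743, -0.474]
ft_force: [0.1, -0.2, -2.1]
width: 19.8
t: 6.9
ee_pos: [479.9, 154.0, 227.5]
orientation: [2.252, 1.743, -0.481]
ft_force: [-0.2, -0.1, -2.3]
width: 19.9
6.9 [479.92341323 154.00592032 227.50931411] [[ 0.229  0.968 -0.104]
 [ 0.884 -0.251 -0.394]
 [-0.407 -0.002 -0.913]] 19.90128609982311 [ 0.47  0.39  1.75 -0.32  1.31  0.86]
front [459.01949701  73.14956996 273.49058088] y' -230.45337461101028
mid [487.61613992 183.68343245 222.60347782] y' -116.24638900117645
back [516.21278283 294.21729494 171.71637476] y' -2.039403391342683
```

The level is clear of the carton, lowest end at z ≈ 172. Now I bring it back to horizontal.

```bash
python3 -m jog '{"delta_rot":[[0,0.06,0],[0,0.15,0],[0,0.25,0],[0,0.35,0],[0,0.42,0]],"translation":[[0,0,0],[0,0,0],[0,0,0],[0,0,0],[0,0,0]],"hand":[-1,-1,-1,-1,-1]}';python3 -m jog '{"delta_rot":[[0,0,0],[0,0,0],[0,0,0]],"translation":[[0,0,0],[0,0,0],[0,0,0]],"hand":[-1,-1,-1]}'
cat >> s.py <<'E'
a=np.radians(12);X=np.array([-np.sin(a),np.cos(a),0]);Y=np.array([np.cos(a),np.sin(a),0]);G=np.c_[X,Y,[0,0,-1]]
t=np.array([584,-205,170])-G@[30,0,-8]
print("shift",M.T@(t-p),"rot",R.from_matrix(M.T@G).as_rotvec())
E
python3 s.py
```

```text
t: 7.4
ee_pos: [479.9, 153.6, 227.7]
orientation: [-2.483, -1.919, -0.004]
ft_force: [0.6, -0.1, -2.2]
width: 19.5
t: 7.7
ee_pos: [480.6, 154.4, 228.1]
orientation: [-2.484, -1.922, 0.001]
ft_force: [-0.4, 0.4, -2.3]
width: 19.5
7.7 [480.59121112 154.43336614 228.08648072] [[ 0.251  0.968 -0.001]
 [ 0.968 -0.251  0.   ]
 [ 0.    -0.001 -1.   ]] 19.502112987281322 [0.29 0.24 1.89 0.   1.02 0.54]
front [456.76491991  62.46840122 236.07103303] y' -241.35923651777432
mid [488.123146   183.47113361 236.09135532] y' -116.3218884270094
back [519.48137209 304.47386599 236.11167761] y' 8.715459663755505
shift [-348.8496798   203.72445571   65.86439967] rot [-7.59629772e-04 -3.47606167e-04 -4.63013983e-01]
```

```bash
python3 -m jog '{"delta_rot":[[0,0,-0.03],[0,0,-0.07],[0,0,-0.12],[0,0,-0.18],[0,0,-0.23]],"translation":[[-15,9,0],[-45,26,0],[-82,48,0],[-120,70,0],[-150,88,0]],"hand":[-1,-1,-1,-1,-1]}';python3 -m jog '{"delta_rot":[[0,0,0],[0,0,0]],"translation":[[0,0,0],[0,0,0]],"hand":[-1,-1]}'; python3 s.py
```

```text
t: 8.2
ee_pos: [528.8, -14.4, 228.0]
orientation: [-2.244, -2.198, -0.001]
ft_force: [0.3, 0.8, -2.3]
width: 20.0
t: 8.4
ee_pos: [528.2, -13.0, 227.8]
orientation: [-2.248, -2.192, -0.001]
ft_force: [0.2, 0.1, -2.8]
width: 19.7
8.4 [528.18912096 -13.03437218 227.77213136] [[ 0.025  1.    -0.001]
 [ 1.    -0.025  0.002]
 [ 0.002 -0.001 -1.   ]] 19.69330719752564 [-0.05  0.28  1.84  0.    1.03 -0.02]
front [ 525.77361968 -108.01701366  235.61197634] y' -388.5524055747453
mid [528.96056552  16.94217558 235.82268773] y' -266.90101143888046
back [532.14751137 141.90136483 236.03339912] y' -145.24961730301567
shift [-219.76671792   67.72707025   65.34317524] rot [-0.00066345 -0.0017796  -0.23493708]
```

```bash
python3 -m jog '{"delta_rot":[[0,0,-0.03],[0,0,-0.08],[0,0,-0.13],[0,0,-0.18],[0,0,-0.235]],"translation":[[-18,6,0],[-55,17,0],[-95,29,0],[-135,42,0],[-170,53,0]],"hand":[-1,-1,-1,-1,-1]}';python3 -m jog '{"delta_rot":[[0,0,0],[0,0,0]],"translation":[[0,0,0],[0,0,0]],"hand":[-1,-1]}'; python3 s.py
```

```text
t: 8.9
ee_pos: [577.7, -184.2, 227.8]
orientation: [-1.97, -2.446, -0.002]
ft_force: [1.0, -0.5, -2.1]
width: 19.8
t: 9.1
ee_pos: [576.9, -183.1, 227.4]
orientation: [-1.975, -2.44, -0.002]
ft_force: [-0.8, 0.3, -2.1]
width: 19.3
9.1 [ 576.92680117 -183.14103918  227.35343839] [[-0.209  0.978 -0.001]
 [ 0.978  0.209  0.003]
 [ 0.003 -0.    -1.   ]] 19.317011283377113 [-0.33  0.39  1.67  0.    1.08 -0.54]
front [ 596.76257581 -276.06930168  235.09165993] y' -532.8857953195657
mid [ 570.67259353 -153.82285302  235.43606464] y' -421.35251493042006
back [544.58261124 -31.57640436 235.78046936] y' -309.81923454127445
shift [-53.03369984   2.35341643  65.20673109] rot [-0.00035742 -0.00275509  0.0008276 ]
```

```bash
python3 -m jog '{"delta_rot":[[0,0,0],[0,0,0],[0,0,0],[0,0,0],[0,0,0]],"translation":[[-10,0,5],[-25,1,20],[-40,2,38],[-50,2,55],[-53,2,65]],"hand":[-1,-1,-1,-1,-1]}';python3 -m jog '{"delta_rot":[[0,0,0],[0,0,0],[0,0,0],[0,0,0],[0,0,0]],"translation":[[0,0,0],[0,0,0],[0,0,0],[0,0,0],[0,0,0]],"hand":[-1,-1,-1,-1,-1]}'; python3 s.py; python3 - <<'E'
from workcell import optics
import cv2,numpy as np
a=optics.get_image("scene")[:,:,::-1];b=optics.get_image("side")[:,:,::-1]
cv2.imwrite("pics/f_s.png",a);cv2.imwrite("pics/f_d.png",b)
im=np.hstack([a[150:330,80:460],b[80:320,100:480][30:210]]);cv2.imwrite("pics/f.png",cv2.resize(np.vstack([a[150:300,100:460],b[110:260,110:470]]),None,fx=1.95,fy=1.95,interpolation=cv2.INTER_CUBIC))
E
```

```text
t: 9.6
ee_pos: [589.3, -236.1, 160.2]
orientation: [-1.974, -2.44, -0.001]
ft_force: [0.5, -0.7, -2.1]
width: 19.5
t: 10.1
ee_pos: [590.4, -235.5, 163.7]
orientation: [1.975, 2.443, 0.003]
ft_force: [-0.6, 0.3, -0.8]
width: 19.7
10.1 [ 590.38379717 -235.46716331  163.66115407] [[-0.21   0.978  0.002]
 [ 0.978  0.21   0.002]
 [ 0.001  0.002 -1.   ]] 19.71273273426479 [-0.4   0.51  1.65  0.    0.99 -0.61]
front [ 610.29445308 -328.36650405  171.55281242] y' -579.9930294285322
mid [ 584.07975586 -206.14633659  171.69534247] y' -468.51708997806844
back [557.86505864 -83.92616912 171.83787253] y' -357.04115052760477
shift [1.12658544 0.08920136 1.66260708] rot [ 0.00184334 -0.00114194  0.00184568]
```

View pics/f.png

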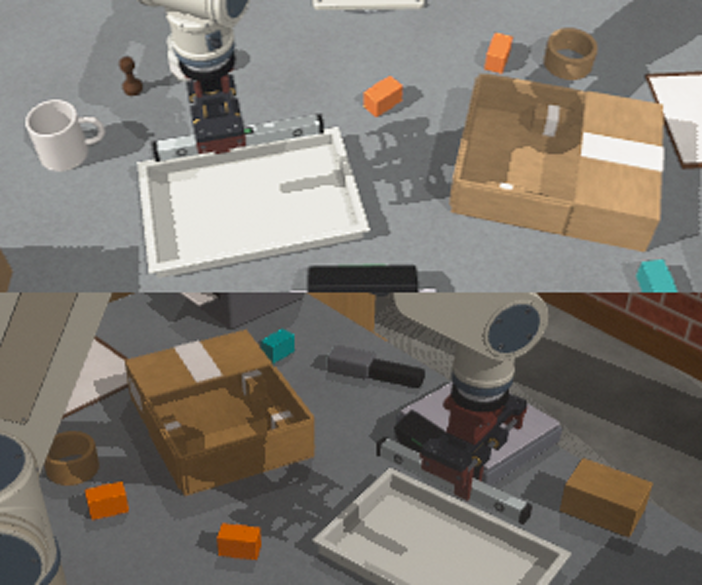

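The level is held horizontally above the tray with nothing touching it, the carton and tray haven't moved, and the packets are inside. I'll triangulate the two level ends from both views: (155,151) and (322,125) in scene, (525,512) and (381,448) in side.

```bash
python3 - <<'E'
from h import *
def tri(a,b):
    P=[];y=[]
    for n,(u,v) in(("scene",a),("side",b)):
        p=ray(n,u,v,0);q=ray(n,u,v,300);d=(q-p)/np.linalg.norm(q-p);I=np.eye(3)-np.outer(d,d);P.append(I);y.append(I@p)
    return np.linalg.lstsq(np.vstack(P),np.hstack(y),rcond=None)[0]
s=lambda x,y:(100+x/1.95,150+y/1.95)
d=lambda x,y:(110+x/1.95,110+(y-292.5)/1.95)
f=tri(s(155,151),d(525,512));b=tri(s(322,125),d(381,448));v=b-f
print(f,b,(f+b)/2,np.linalg.norm(v),np.degrees(np.arcsin(v[2]/np.linalg.norm(v))),np.degrees(np.arctan2(-v[0],v[1])))
E
```

```text
[ 609.21082559 -326.81498206  172.43517896] [558.74540913 -87.27761236 166.40367803] [ 583.97811736 -207.04629721  169.41942849] 244.8699425166984 -1.4114206814917358 11.897017019845327
```

All criteria are met with margin, so I'm handing the job in.

```bash
python3 - <<'E'
from workcell import ctrl,get_obs
o=get_obs();print(o["t"],abs(o["qvel"]).max(),o["width"]);print(ctrl.close_job())
E
```

```text
10.2 0.0023142947941313836 19.669914233570296
the job is handed in; nothing more can be done
None
```

I got the level out of the carton and handed the job in at t = 10.2 s, with the gripper holding it level over the middle of the tray. The hand-in gave no verdict, so these are my own checks.

**How it went:** I gripped the level 30 mm in front of its middle and tilted it 24° about its end under the flap. I then drew it out along its own axis, raised it clear, levelled it and carried it to the tray.

**Slant step:** from the arm's pose, the front end was at z ≈ 121 mm. The back end was at z ≈ 19 mm, still about 94 mm past the flap edge.

**Final pose:** I triangulated both ends of the level from the two cameras.

| Check | Measured | Needed |
|---|---|---|
| Middle, height above table | 169 mm | 90–270 mm |
| Middle, distance from tray centre | about 2 mm | under 60 mm |
| Angle to the tray's long axis | about 0.1° | under 15° |
| Slope from horizontal | about 1.4° | under 11° |
| Finger opening on the 20 mm bar | 19.7 mm | still gripped |

The last pictures showed the level touching only the gripper. The carton, tray and other objects looked unmoved, and the packets were still in the carton.

**Small disagreements:** the arm's pose put the middle at z ≈ 172 mm with no slope, against 169 mm and 1.4° from the cameras. The triangulated length was 245 mm instead of 250 mm. Both are close to the cameras' stated accuracy, and no check failed.

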